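# Unpack the amber bottle from the delivery carton and hold it up

## Robot

A 6-joint arm with a two-finger parallel gripper is mounted at the origin on a cart in front of the work surface, level with it; the furniture and walls round the work are solid. World frame = base frame: x ahead of the robot, y to its left, z up, the work surface at z = 0. Lengths are in m, angles in degrees, forces in N, time in s.
With the tool pointing down it reaches from about 0.4 to 0.825 m from the base axis. Payload 7 kg.
Tool frame: the origin (TCP) lies between the finger pads; the fingertips stand 25 mm ahead of it and the grasp point (between the pads) lies 6 mm ahead of it; z points along the fingers, y is the line along which they close (so a half turn about z gives the same grasp; the last joint's range is limited). The gripper opens to 88 mm and grips with 3 to 60 N. Pads are 19 mm wide; open, the fingers measure 130 mm over their backs; the gripper's body (78 mm by 193 mm) begins 47 mm behind the grasp point.
Start: joints at [92.309, 20.546, 0.682, 0, -70.136, -16.507], TCP at [0.166, 0.654, 0.252] pointing down, gripper open.
Joint ranges: [-176.03, 176.03], [-82.01, 121.73], [-58.28, 71.71], [-173.87, 95.51], [-174.79, -0.11], [-173.66, 173.66]. Speed limits (degrees/s): [136.94, 136.94, 172.46, 180, 180, 180].

## Interface

Orientations are given as [roll, pitch, yaw] about the fixed x, y, z axes, in that order (R = Rz(yaw) Ry(pitch) Rx(roll)).
In Python, from plant import ctrl gives the robot as it stands.
- The arm moves only by the tool inch_along, called as name(argument=value, ...) on one line, values as JSON. Schema: {"type":"object","properties":{"segments":{"type":"array","items":{"type":"number"},"minItems":5,"maxItems":40},"only":{"type":"string"},"quiet":{"type":"boolean"},"lines":{"type":"string"}},"required":["segments"],"additionalProperties":false}. segments is one flat list of numbers that holds 1 to 8 rows one after another, with no inner brackets; each row has 5 numbers: dx, dy, dz in cm, then a turn about the tool's z in degrees, then the finger opening in m; each row is the pose to reach, as a shift and turn from the pose commanded when the call began, along the tool's axes at that moment; what a row does not reach only later rows make up. A row lasts 1/8 s, in which the tool goes at most 0.0625 m and 10.7 degrees, less where a joint would pass 70% of its speed; a pose out of reach is approached as far as the arm can. The fingers move at their own pace and stop on an object; the grip force is fixed at half the most. Time passes only in rows, so rows that do not move let the fingers close. The tool returns the time, the measured TCP pose, the force, the opening and the grip force at its end. only (a regular expression) keeps the lines of the reply that match it, lines (a string "A,B") keeps lines A to B, and quiet returns only ok. Input that does not fit is refused with a message, and nothing moves.
- ctrl.get_obs(): the state, without advancing time (a new reading comes with each control period).
- ctrl.snapshot(name): name is "scene" or "top" or "wrist"; returns a dict with "frame" (420x560x3 uint8, red, green, blue), "z_map" (420x560 float32, m along the optical axis (not along the pixel's ray), 0 where there is no reading), "fovy" (degrees; the focal length in pixels is half the picture's height over the tangent of half this angle, whatever the lens; pixels are square), "cx", "cy" (the principal point, pixels), "k1" (the pictures are not rectified: a ray, as slopes to the right and down, at radius r is drawn at 1 + k1 r^2 times it, then the intrinsics apply), "R" (3x3) and "t" (3): a world point X has camera coordinates R X + t; the wrist camera has in their place "T_tool_cam" (4x4, takes a point from camera to tool coordinates, whose origin is the TCP and whose axes are the flange's). Camera axes: x right, y down, z forward; pixel columns grow to the right and rows downward; lengths in m; the calibration is good to about 2 mm. A picture is of the moment at which its call begins: read the wrist's pose just before it.
- ctrl.close_job(): hands the job in; it is judged then, once.
The state is a dict: "clock": time; "joint_pos": joint angles; "qvel": joint speeds; "tau": joint torques, N m; "tool_pos": TCP position; "orientation": TCP orientation; "force": force on the tool from outside, world axes, zero at the start; "moment": the same for the moment, N m; "opening": finger opening in m; "gripper_force": force on a finger pad.
Only numpy, scipy, OpenCV 4.12 (cv2) and the standard library are available. Lean on these libraries where they do the work, as an engineer would, in place of code of your own. Each camera call takes 0.05 s, during which the arm holds its last target. There are 200 camera calls.

## Task

Swing both long flaps of the delivery carton open, well back past upright, then take the amber bottle (white cap) and lift it up out of the carton, keeping it upright. Finish while holding it still and upright in the air above the carton, its bottom about 3 to 5 cm above the carton's walls: do not put it down or let go. Leave the white bottle with the red cap standing in the carton and leave the things on the worktop alone.

Things in the scene. Friction and masses are not known exactly. Their poses are not given: they have to be found in the camera images.
- carton: Cardboard carton, fixed, 208 (its x) x 138 (its y) x 150 mm high to the top of its walls; board 4 mm. Origin: centre of underside, z up. Inside, a grey tray 45 mm high with two square wells 74 mm wide at x = +50 and -50 mm, y = 0; in each a bottle stands on the carton's floor, 4 mm above the worktop. Short end flaps are already folded down outside (out to x = +-122 mm).
- flap_left (a joint): Long flap hinged on top of the carton's +y wall: 0 closed (level, inward), 1.57 upright, 2.9 laid outward (stop). 200 mm along x, 50 mm from hinge to free edge, 4 mm thick. Stays where left (0.02 N m friction). Starts ajar, 0.6 to 1.05 rad: a closed gripper fits between the free edges and can push each out from inside, rising along its arc (a level push on a low flap jams).
- flap_right (a joint): The same for the flap hinged on the carton's -y wall.
- flap_left_hinge (a point): Middle of the left flap's hinge line (which runs along the carton's x), at carton x = 0, y = +67, z = 153 mm; axes as the carton's.
- flap_right_hinge (a point): Middle of the right flap's hinge line, at carton x = 0, y = -67, z = 153 mm.
- amber_bottle: The bottle to take out: amber, white screw cap, 135 mm tall, body 64 mm in diameter, 0.13 to 0.27 kg. The cap (fixed on) is 32 mm in diameter and takes up the top 19 mm, 116 to 135 mm above the bottom, a sloping shoulder below it. Origin: centre of its underside, z up along its axis. It stands in either well.
- white_bottle: The bottle to leave: white reagent bottle with a red cap, 125 mm tall, 60 mm in diameter, cap 30 mm in diameter. Origin: centre of its underside. It stands in the other well.
- bench_timer: White-grey bench timer, 64 x 66 x 19 mm, on the worktop; leave alone. Origin: centre of its underside.
- labels: White roll of labels lying flat, 91 mm in diameter, 40 mm high; leave alone. Origin: centre of its underside.
- tape: Blue roll of tape lying flat, 52 mm in diameter, 19 mm high; leave alone. Origin: centre of its underside.

How it is judged (in metres and radians):
On the way, in this order (a step that is already met when the one before it is completed fails the run):
1. both long flaps are swung open past upright while the amber bottle still stands in its well (value of joint each of flap_left, flap_right above 1.65 rad and height (world z) of amber_bottle below 0.02 m), for 0.2 s.
2. the amber bottle is lifted upright clear of the carton in the gripper (height (world z) of amber_bottle above 0.172 m and angle between amber_bottle's own z axis and vertical below 0.14 rad and contact force between the fingers and amber_bottle above 1 N), for 0.2 s.
At the end, for the whole second after the job is handed in: Fingers hold the amber bottle, bottom 172-260 mm above the worktop (22 mm or more over the walls), within 130 mm of the carton centre, upright within 0.14 rad, still (0.03 m/s, 0.2 rad/s), touching nothing else; both flaps beyond 1.65 rad; white bottle standing in its well (all of step 2 and value of joint each of flap_left, flap_right above 1.65 rad and height (world z) of amber_bottle below 0.26 m and horizontal distance between amber_bottle and carton below 0.13 m and linear speed of amber_bottle below 0.03 m/s and angular speed of amber_bottle below 0.2 rad/s and contact force between amber_bottle and carton below 0.05 N and contact force between amber_bottle and white_bottle below 0.05 N and contact force between amber_bottle and bench_timer below 0.05 N and contact force between amber_bottle and labels below 0.05 N and contact force between amber_bottle and tape below 0.05 N and height (world z) of white_bottle below 0.015 m and angle between white_bottle's own z axis and vertical below 0.2 rad and horizontal distance between white_bottle and carton below 0.075 m); the arm keeps its last pose, push and grip.
It fails at once if the amber bottle is tipped more than 0.4 rad (angle between amber_bottle's own z axis and vertical above 0.4 rad).
It fails at once if the white bottle is lifted by more than 20 mm or tipped more than 0.4 rad (height (world z) of white_bottle above 0.024 m or angle between white_bottle's own z axis and vertical above 0.4 rad).
It fails at once if the timer, the label roll or the tape roll is moved by more than 30 mm (distance of any of bench_timer, labels, tape from where it was at the start of the episode above 0.03 m).
It also fails if it takes over 53 s, if anything falls off the work surface, if the arm or the gripper's body presses on something with over 40 N, if the wrist force passes 120 N, or if a joint passes its speed limit or range.

## Working session

There is one attempt and no reset: what is moved stays moved. The work goes in short steps, Python scripts to look and compute and a tool call to move; the robot and the scene stay as the last step left them, time stands still between calls to the robot, and variables do not carry over. Pictures are saved under pics/ and viewed, at most 10 in all, crops included, and the job is handed in when it is done.

```bash
ls; mkdir -p pics; cat > h.py <<'E'
import numpy as np, cv2
from plant import ctrl
from scipy.spatial.transform import Rotation as Ro
def pose():
    o=ctrl.get_obs(); return np.array(o["tool_pos"]),o["orientation"],o
def cloud(s,T=None):
    # world point per pixel from z_map
    H,W=s["z_map"].shape; f=H/2/np.tan(np.radians(s["fovy"])/2)
    u,v=np.meshgrid(np.arange(W),np.arange(H))
    K=np.array([[f,0,s["cx"]],[0,f,s["cy"]],[0,0,1.]])
    p=cv2.undistortPoints(np.stack([u,v],-1).reshape(-1,1,2).astype(float),K,np.array([s["k1"],0,0,0.])).reshape(H,W,2)
    z=s["z_map"]; P=np.dstack([p*z[...,None],z])
    if T is None: return (P-np.array(s["t"]))@np.array(s["R"])
    return P@T[:3,:3].T+T[:3,3]
E
python3 - <<'E'
from h import *
print(ctrl.get_obs())
for n in("scene","top"):
    s=ctrl.snapshot(n); cv2.imwrite(f"pics/{n}0.png",s["frame"][...,::-1]); np.savez(f"{n}0.npz",P=cloud(s),f=s["frame"],z=s["z_map"]); print(n,s["fovy"],s["k1"],-np.array(s["R"]).T@s["t"])
E
```

```text
pics
plant.py
{'clock': 0.0, 'joint_pos': array([ 9.23080921e+01,  2.05892008e+01,  6.34367170e-01, -2.07974922e-02,
       -7.01353316e+01, -1.65082319e+01]), 'qvel': array([-0.06975047, -0.09500371,  0.07879952,  0.01768958, -0.04585943,
       -0.07128944]), 'tau': array([ 1.57304448e-04, -5.82718956e+01,  2.93048841e+01,  6.99746355e+00,
        6.73916191e-03, -1.53012897e-04]), 'tool_pos': array([0.1654775 , 0.65394362, 0.25065025]), 'orientation': array([ 1.79907995e+02, -6.87805433e-03, -1.42072166e+01]), 'force': array([-0.1504455 ,  0.38522891,  0.35743888]), 'moment': array([-0.00260662,  0.04202939, -0.0113336 ]), 'gripper_force': 0.0, 'opening': 0.08745398170030082}
scene 49.96379698815727 -0.031216557272727676 [1.39571729 0.53370907 0.83476512]
top 57.56836916015488 -0.07025335363118833 [ 2.74410951e-01 -1.03665445e-03  1.21720380e+00]
```

View pics/scene0.png

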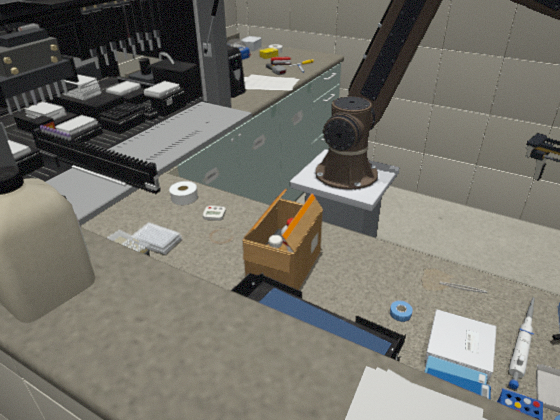

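View pics/top0.png

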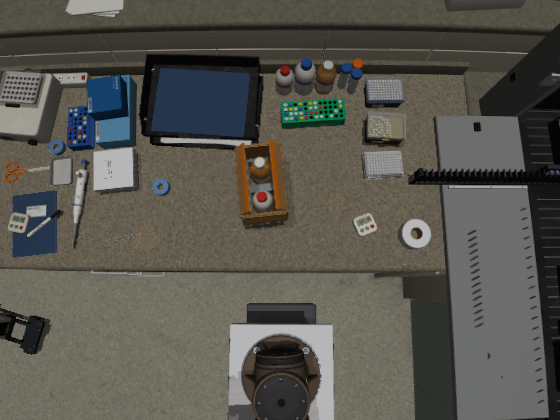

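The scene view shows the carton at about (283,240), flaps ajar. The top view shows it at about (262,185), long axis along world x. The amber bottle's white cap is at (260,163), on the far side, and the red cap is at (262,200), on the near side. The tray is behind the carton.

```bash
python3 - <<'E'
from h import *
d=np.load("top0.npz");P,f=d["P"],d["f"]
def at(u,v,r=2):
    q=P[v-r:v+r+1,u-r:u+r+1].reshape(-1,3); return np.round(np.median(q,0),3)
print("amber cap",at(260,163),"red",at(262,197),"table",at(210,210),"labels",at(428,234),"timer",at(364,225),'tape',at(161,187),'tray',at(200,140),at(200,62))
m=np.zeros(P.shape[:2],bool);m[135:235,225:300]=1
h=P[...,2]
hsv=cv2.cvtColor(f,cv2.COLOR_RGB2HSV)
for nm,mm in (("white",(hsv[...,1]<60)&(hsv[...,2]>130)&(h>.1)),("red",((hsv[...,0]<6)|(hsv[...,0]>172))&(hsv[...,1]>150)&(h>.1)),("hi",(h>.145))):
    k=mm&m; q=P[k]; v,u=np.nonzero(k)
    print(nm,k.sum(),q.mean(0).round(3),np.percentile(q,[2,50,98],axis=0).round(3).tolist(),(u.min(),u.max(),v.min(),v.max()))
k=m&(h>.145)&(h<.30)
q=P[k]
r=cv2.minAreaRect((q[:,:2]*1000).astype(np.float32));print(r,cv2.boxPoints(r))
for v in range(140,232,6):
    print(v,[ (u,*(P[v,u]*1000).astype(int)) for u in range(234,292,3) if h[v,u]>.1])
big=cv2.resize(f[130:240,215:305],None,fx=6,fy=5.4,interpolation=cv2.INTER_CUBIC);cv2.imwrite("pics/crop.png",big[...,::-1])
E
```

```text
amber cap [0.621 0.062 0.138] red [0.52  0.055 0.128] table [ 0.506  0.231 -0.001] labels [ 0.423 -0.459  0.039] timer [ 0.455 -0.264  0.017] tape [0.583 0.398 0.   ] tray [0.739 0.269 0.013] [0.974 0.263 0.11 ]
white 149 [0.58  0.06  0.123] [[0.502, 0.036, 0.101], [0.615, 0.062, 0.134], [0.651, 0.081, 0.142]] (np.int64(244), np.int64(270), np.int64(143), np.int64(205))
red 79 [0.523 0.057 0.127] [[0.509, 0.043, 0.113], [0.523, 0.058, 0.128], [0.536, 0.07, 0.132]] (np.int64(257), np.int64(266), np.int64(192), np.int64(201))
hi 1757 [0.558 0.057 0.188] [[0.457, -0.012, 0.147], [0.559, 0.044, 0.173], [0.673, 0.128, 0.196]] (np.int64(225), np.int64(298), np.int64(140), np.int64(233))
((568.2894287109375, 59.5800666809082), (219.74581909179688, 135.257080078125), 6.318818092346191) [[451.64078   114.70506  ]
 [466.52725   -19.73032  ]
 [684.9381      4.4550705]
 [670.05164   138.89046  ]]
140 [(270, np.int64(672), np.int64(31), np.int64(189))]
146 [(237, np.int64(669), np.int64(129), np.int64(149)), (240, np.int64(659), np.int64(117), np.int64(177)), (243, np.int64(653), np.int64(107), n
[... 6651 characters left out ...]
t64(90), np.int64(144)), (252, np.int64(455), np.int64(82), np.int64(141)), (255, np.int64(455), np.int64(73), np.int64(142)), (258, np.int64(456), np.int64(65), np.int64(136)), (261, np.int64(456), np.int64(57), np.int64(136)), (264, np.int64(457), np.int64(48), np.int64(135)), (267, np.int64(457), np.int64(39), np.int64(133)), (270, np.int64(458), np.int64(31), np.int64(126)), (273, np.int64(458), np.int64(22), np.int64(128)), (276, np.int64(458), np.int64(14), np.int64(124)), (279, np.int64(459), np.int64(5), np.int64(121)), (282, np.int64(460), np.int64(-3), np.int64(115)), (285, np.int64(460), np.int64(-11), np.int64(114))]
224 [(246, np.int64(444), np.int64(102), np.int64(102))]
230 []
```

View pics/crop.png

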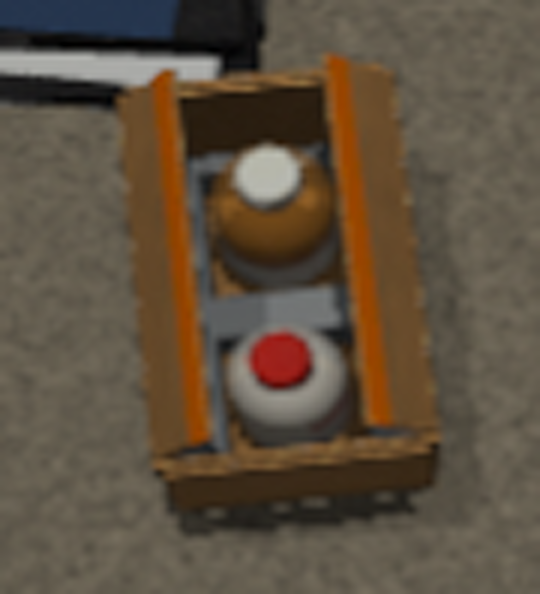

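Top crop: white cap at crop (267,176), red cap at (281,359), orange free edges at about x=180-205 and 345-380. I'll fit the flap edges next to get the carton's yaw and centre.

```bash
python3 - <<'E'
from h import *
d=np.load("top0.npz");P,f=d["P"],d["f"]
hsv=cv2.cvtColor(f,cv2.COLOR_RGB2HSV)
m=np.zeros(P.shape[:2],bool);m[135:230,232:292]=1
k=m&(P[...,2]>.14)&(P[...,2]<.21)
for nm,a,b in(("L",232,255),("R",263,292)):
    mm=k.copy();mm[:,:a]=0;mm[:,b:]=0
    q=P[mm&(P[...,0]>.49)&(P[...,0]<.64)]
    c=q.mean(0);u,s,vt=np.linalg.svd(q-c,full_matrices=False)
    n=vt[2]*np.sign(vt[2][2]); L=vt[0]*np.sign(vt[0][0])
    tilt=np.degrees(np.arccos(abs(n[2])));
    # hinge line at z=.153, lateral coord
    w=np.array([n[0],n[1]]);
    y=(n@c-n[2]*.153-n[0]*.57)/n[1]
    print(nm,len(q),"tilt rad",np.radians(tilt).round(2),"yaw",np.degrees(np.arctan2(-n[0],n[1])).round(2),np.degrees(np.arctan2(L[1],L[0])).round(2),"hinge y at x=.57:",y.round(4))
E
```

```text
L 551 tilt rad 0.91 yaw 6.36 6.67 hinge y at x=.57: 0.1282
R 587 tilt rad 0.92 yaw -173.52 6.61 hinge y at x=.57: -0.0072
```
Hinge separation along y .1354*cos6.5=.1345 ✓ (134). Yaw 6.5°. Centerline at x=.57: y=.0605. Centre x: rect center (.568,.0596) ; caps mean (.5715,.0598). End walls: far wall top x~.670 at y~.067 , near ~.455 at y .065?? rows: near wall points 454-472... far wall rim 670 z.149; near: rim 150 at 471,5;.. v=218 (454,107,149). Near rim: at y=107 x=454. In carton frame: (454-570,107-60)=(-116,47): rotated by -6.5: x=-116*.9936+47*.113=-110. Far: (670,93): (100,33)->99.4+3.7=103. Hmm total 213; mixed pixels. Centre x ≈ .5695-.0025=.568. Fine.

Careful with the scale: shifts go in cm. That gives: 0.536 m is 53.6, 0.477 m is 47.7.

inch_along(segments=[53.6, 47.7, -2, 69.3, 0, 53.6, 47.7, -2, 69.3, 0, 53.6, 47.7, -2, 69.3, 0, 53.6, 47.7, -2, 69.3, 0, 53.6, 47.7, -2, 69.3, 0, 53.6, 47.7, -2, 69.3, 0, 53.6, 47.7, -2, 69.3, 0, 53.6, 47.7, -2, 69.3, 0])

```text
clock: 1.1
tool_pos: [0.4466, 0.2388, 0.2656]
orientation: [-180.0, 0.0, -83.5]
force: [0.7, 0.3, 0.4]
opening: 0.0133
gripper_force: 0.0
```

```bash
python3 - <<'E'
from h import *
p,o,b=pose();R=Ro.from_euler('xyz',o,degrees=True);print(R.as_matrix().round(3),R.inv().apply(np.array([.568,.060,.27])-p))
E
```

```text
[[ 0.112 -0.994  0.   ]
 [-0.994 -0.112  0.   ]
 [-0.    -0.    -1.   ]] [ 0.19131119 -0.10048292 -0.00443878]
```

inch_along(segments=[19.1, -10, 0, 0, 0, 19.1, -10, 0, 0, 0, 19.1, -10, 0, 0, 0, 19.1, -10, 0, 0, 0, 19.1, -10, 0, 0, 0])

```text
clock: 1.72
tool_pos: [0.5675, 0.0602, 0.2646]
orientation: [179.9, -0.0, -83.7]
force: [-0.3, 0.5, 0.2]
opening: 0.0006
gripper_force: 0.0
```

```bash
python3 - <<'E'
from h import *
p,o,b=pose();R=Ro.from_euler('xyz',o,degrees=True)
s=ctrl.snapshot("wrist");cv2.imwrite("pics/w1.png",s["frame"][...,::-1])
c=R.inv().apply(np.array([.568,.060,.27])-p);print(c,b["tool_pos"],b["orientation"])
E
```

```text
[ 0.00029333 -0.00044408 -0.00542152] [0.56751824 0.06023919 0.26457904] [ 1.79910302e+02 -2.81287583e-02 -8.36921448e+01]
```

View pics/w1.png

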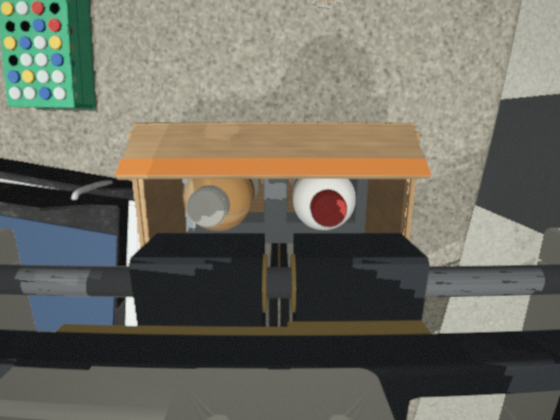

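The wrist view shows the gripper centred over the carton. The amber bottle's cap is at (208,206), the red cap at (328,208), and the right flap's orange edge at row 165. Next I'll go down between the edges and push the right flap open.

In the tool's units: 0.02 m is 2, 0.08 m is 8.

inch_along(segments=[0, 0, 4, 0, 0, 0, 0, 6.7, 0, 0, 2, 0, 6.7, 0, 0, 3.2, 0, 6.3, 0, 0, 4.4, 0, 5.9, 0, 0, 5.6, 0, 5.6, 0, 0, 6.8, 0, 5.6, 0, 0, 8, 0, 6.2, 0, 0])

```text
clock: 2.78
tool_pos: [0.5766, -0.0181, 0.204]
orientation: [-179.9, 0.0, -83.5]
force: [0.3, 0.5, 0.4]
opening: 0.0007
gripper_force: 0.4
```

inch_along(segments=[0.8, 0, 0.4, 0, 0, 1.4, 0, 0.6, 0, 0, 1.4, 0, 0.6, 0, 0])

```text
clock: 3.15
tool_pos: [0.5775, -0.0316, 0.1971]
orientation: [179.9, -0.0, -83.5]
force: [1.2, -0.7, 0.1]
opening: 0.0006
gripper_force: 0.0
```

```bash
python3 - <<'E'
from h import *
s=ctrl.snapshot("top");P=cloud(s);np.savez("top1.npz",P=P,f=s["frame"]);cv2.imwrite("pics/t1.png",cv2.resize(s["frame"][110:250,200:340],None,fx=4,fy=4)[...,::-1])
E
```

```text
(no output)
```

View pics/t1.png

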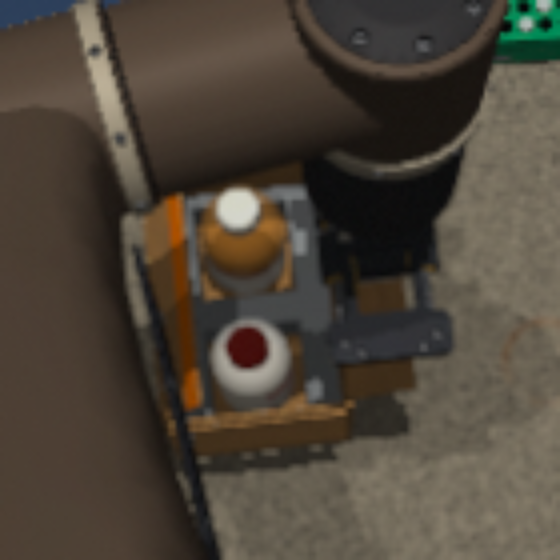

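The right flap now lies well outward. Next, the left flap.

In the tool's units: -0.178 m is -17.8, -0.166 m is -16.6.

inch_along(segments=[-5, 0, 0, 0, 0, -10, 0, 0, 0, 0, -11.8, 0, 0, 0, 0, -13, 0, -0.4, 0, 0, -14.2, 0, -0.8, 0, 0, -15.4, 0, -1.1, 0, 0, -16.6, 0, -1, 0, 0, -17.8, 0, -0.3, 0, 0])

```text
clock: 4.2
tool_pos: [0.5577, 0.1463, 0.2006]
orientation: [-180.0, 0.0, -83.5]
force: [-0.4, -0.8, 0.4]
opening: 0.0002
gripper_force: 0.3
```

inch_along(segments=[-0.8, 0, 0.3, 0, 0, -1.2, 0, 0.4, 0, 0, -1.2, 0, 0.4, 0, 0])

```text
clock: 4.58
tool_pos: [0.5561, 0.1578, 0.1963]
orientation: [180.0, -0.0, -83.5]
force: [0.1, 0.8, 0.3]
opening: 0.0005
gripper_force: 0.0
```

inch_along(segments=[0, 0, -6, 0, 0.044, 6, 0, -9, 0, 0.044, 9.5, 0, -9, 0, 0.044, 9.5, 0, -9, 0, 0.044, 9.5, 0, -9, 0, 0.044])

```text
clock: 5.2
tool_pos: [0.5669, 0.063, 0.2865]
orientation: [-180.0, 0.0, -83.6]
force: [-0.5, 0.4, -0.2]
opening: 0.0424
gripper_force: 0.0
```

```bash
python3 - <<'E'
from h import *
s=ctrl.snapshot("top");P=cloud(s);np.savez("top2.npz",P=P,f=s["frame"]);cv2.imwrite("pics/t2.png",cv2.resize(s["frame"][110:250,200:340],None,fx=4,fy=4)[...,::-1])
p,o,b=pose();print(p,o)
s=ctrl.snapshot("wrist");cv2.imwrite("pics/w2.png",s["frame"][...,::-1])
T=np.array(s["T_tool_cam"]);Pt=cloud(s,T);R=Ro.from_euler('xyz',o,degrees=True).as_matrix();Pw=Pt@R.T+p
np.savez("w2.npz",P=Pw,f=s["frame"])
E
```

```text
[0.56684126 0.06341036 0.28635589] [ 1.79990844e+02  5.60008485e-03 -8.35052010e+01]
```

View pics/w2.png

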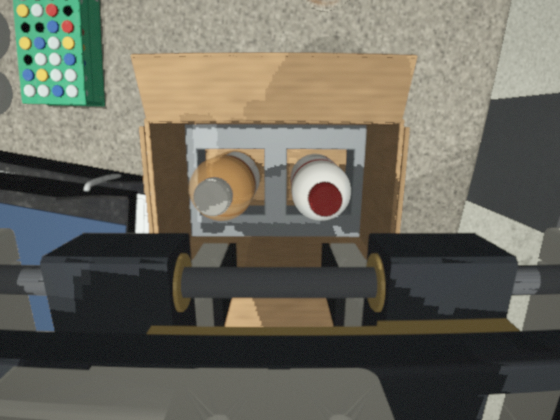

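View pics/t2.png

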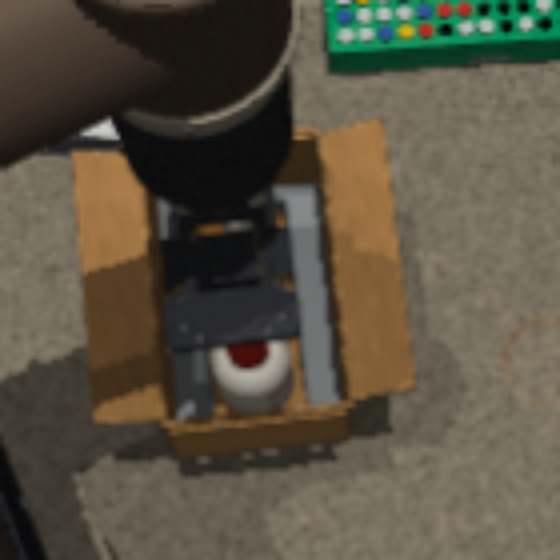

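Both flaps now lie well outward. In the wrist view the amber cap is at (213,197) and the red cap at (326,198). I'll measure the cap in the wrist view by casting a ray onto z=0.139, and check it against depth and the earlier top view.

```bash
python3 - <<'E'
from h import *
d=np.load("w2.npz");P,f=d["P"],d["f"]
print("flap R",P[80,270].round(3),P[118,270].round(3),P[60,270].round(3))
reg=np.zeros(P.shape[:2],bool);reg[160:228,180:255]=1
k=reg&(P[...,2]>.13)&(P[...,2]<.15)
n,l,st,c=cv2.connectedComponentsWithStats(k.astype(np.uint8))
i=1+st[1:,4].argmax();q=P[l==i];print(st[i],c[i],q.mean(0),np.ptp(q,0))
x,r=cv2.minEnclosingCircle((q[:,:2]*1000).astype(np.float32));print("amber cap",x,r)
p,o,b=pose();R=Ro.from_euler('xyz',o,degrees=True)
# top of picture 0 vs this
for t in ([x[0]/1000,x[1]/1000],[.621,.0625]): print(R.inv().apply(np.array([*t,.146])-p))
d=np.load("top0.npz");P,f=d["P"],d["f"]
g=f.astype(int);k=(P[...,2]>.132)&(P[...,2]<.145)&(g.min(-1)>120);k[:150]=0;k[176:]=0;k[:,:250]=0;k[:,270:]=0
q=P[k];print(len(q),q.mean(0),np.ptp(q,0))
E
```

```text
flap R [ 0.585 -0.035  0.169] [ 0.583 -0.008  0.156] [ 0.587 -0.047  0.173]
[ 194  178   38   38 1120] [211.85178571 196.83839286] [0.62671143 0.06301719 0.13836156] [0.03246263 0.03328175 0.0117036 ]
amber cap (627.8310546875, 64.35420227050781) 17.04340171813965
[ 0.0062719  -0.06069348  0.14026991]
[ 0.00733764 -0.05369594  0.14027166]
75 [0.62449281 0.06362194 0.13812765] [0.02689783 0.02687312 0.00993126]
```

```bash
python3 - <<'E'
from h import *
P=np.load("top2.npz")["P"]
for u,v in((223,170),(227,185),(230,200),(295,170),(299,190)): print("flap",P[v,u].round(3))
P=np.load("w2.npz")["P"]
# wall rims: carton frame x
y=np.radians(6.5);c=np.array([.568,.060]);e=np.array([np.cos(y),np.sin(y)])
for v in (140,165,190,215):
    print(v,[(u,*((((P[v,u,:2]-c)@e)*1000).round(0),(P[v,u,2]*1000).round(0))) for u in list(range(138,160,3))+list(range(396,412,3))])
print("cap",(np.array([.626,.0633])-c)@e,(np.array([.626,.0633])-c)@[-e[1],e[0]])
E
```

```text
flap [0.59  0.166 0.169]
flap [0.547 0.153 0.167]
flap [0.503 0.143 0.168]
flap [ 0.59 -0.04  0.17]
flap [ 0.531 -0.051  0.171]
140 [(138, np.float64(177.0), np.float64(-0.0)), (141, np.float64(112.0), np.float64(149.0)), (144, np.float64(110.0), np.float64(147.0)), (147, np.float64(107.0), np.float64(150.0)), (150, np.float64(104.0), np.float64(150.0)), (153, np.float64(104.0), np.float64(145.0)), (156, np.float64(104.0), np.float64(137.0)), (159, np.float64(105.0), np.float64(128.0)), (396, np.float64(-96.0), np.float64(145.0)), (399, np.float64(-97.0), np.float64(149.0)), (402, np.float64(-99.0), np.float64(149.0)), (405, np.float64(-102.0), np.float64(149.0)), (408, np.float64(-105.0), np.float64(148.0)), (411, np.float64(-166.0), np.float64(-0.0))]
165 [(138, np.float64(180.0), np.float64(0.0)), (141, np.float64(176.0), np.float64(1.0)), (144, np.float64(111.0), np.float64(150.0)), (147, np.float64(109.0), np.float64(148.0)), (150, np.float64(106.0), np.float64(150.0)), (153, np.float64(104.0), np.float64(148.0)), (156, np.float64(105.0), np.float64(139.0)), (159, np.float64(105
[... 904 characters left out ...]
0), np.float64(-1.0))]
215 [(138, np.float64(181.0), np.float64(14.0)), (141, np.float64(177.0), np.float64(14.0)), (144, np.float64(175.0), np.float64(11.0)), (147, np.float64(113.0), np.float64(149.0)), (150, np.float64(111.0), np.float64(148.0)), (153, np.float64(108.0), np.float64(150.0)), (156, np.float64(105.0), np.float64(150.0)), (159, np.float64(105.0), np.float64(144.0)), (396, np.float64(-100.0), np.float64(147.0)), (399, np.float64(-102.0), np.float64(150.0)), (402, np.float64(-163.0), np.float64(-0.0)), (405, np.float64(-167.0), np.float64(-0.0)), (408, np.float64(-171.0), np.float64(-1.0)), (411, np.float64(-175.0), np.float64(1.0))]
cap 0.05800073823467622 -0.00328699927480586
```

In the tool's units: 0.007 m is 0.7, 0.1 m is 10.

inch_along(segments=[0.7, -5.9, 0, 0, 0.04, 0.7, -5.9, 5, 0, 0.04, 0.7, -5.9, 10, 0, 0.04, 0.7, -5.9, 10, 0, 0.04, 0.7, -5.9, 10, 0, 0.04])

```text
clock: 5.92
tool_pos: [0.6274, 0.0636, 0.1884]
orientation: [-179.9, -0.0, -83.4]
force: [0.4, -0.5, 0.4]
opening: 0.0401
gripper_force: 0.0
```

```bash
python3 - <<'E'
from h import *
p,o,b=pose();print(p,o,b["opening"])
s=ctrl.snapshot("wrist");cv2.imwrite("pics/w3.png",s["frame"][...,::-1])
E
```

```text
[0.62738893 0.06361888 0.1883744 ] [-1.79890234e+02 -2.61911952e-02 -8.34172032e+01] 0.0400664098645239
```

View pics/w3.png

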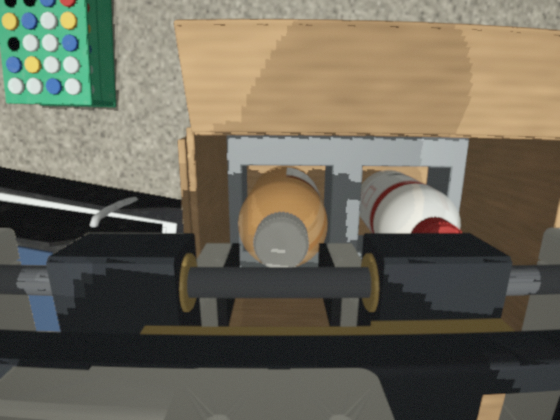

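In this wrist view the amber cap, at (282,240), is centred between the fingers (mid-column about 280), and the end wall is clear of the left finger. I'll go down and close.

In the tool's units: 0.045 m is 4.5, 0.03 m is 3.

inch_along(segments=[0, 0, 1.5, 0, 0.04, 0, 0, 3, 0, 0.04, 0, 0, 4.5, 0, 0.04, 0, 0, 4.5, 0, 0.04])

```text
clock: 6.48
tool_pos: [0.6254, 0.0626, 0.1396]
orientation: [179.8, -0.0, -83.5]
force: [-0.2, -1.0, 0.1]
opening: 0.0402
gripper_force: 0.0
```

inch_along(segments=[0, 0, 0, 0, 0.0, 0, 0, 0, 0, 0.0, 0, 0, 0, 0, 0.0, 0, 0, 0, 0, 0.0, 0, 0, 0, 0, 0.0, 0, 0, 0, 0, 0.0])

```text
clock: 7.22
tool_pos: [0.6264, 0.0629, 0.1417]
orientation: [-180.0, -0.0, -83.5]
force: [-2.5, 0.5, 1.7]
opening: 0.0315
gripper_force: 28.9
```

inch_along(segments=[0, 0, -1, 0, 0, 0, 0, -3, 0, 0, 0, 0, -6, 0, 0, 0, 0, -9, 0, 0, 0, 0, -12, 0, 0, 0, 0, -15, 0, 0, 0, 0, -17.5, 0, 0, 0, 0, -18.6, 0, 0])

```text
clock: 8.22
tool_pos: [0.6268, 0.0631, 0.3295]
orientation: [-179.8, 0.0, -83.5]
force: [0.2, -0.7, -2.9]
opening: 0.0309
gripper_force: 29.0
```

inch_along(segments=[0, 0, 0, 0, 0, 0, 0, 0, 0, 0, 0, 0, 0, 0, 0, 0, 0, 0, 0, 0, 0, 0, 0, 0, 0, 0, 0, 0, 0, 0, 0, 0, 0, 0, 0, 0, 0, 0, 0, 0])

```text
clock: 9.22
tool_pos: [0.6263, 0.0629, 0.3275]
orientation: [-180.0, 0.0, -83.5]
force: [0.1, 0.1, -2.2]
opening: 0.0311
gripper_force: 29.0
```

```bash
python3 - <<'E'
from h import *
for n in("scene",):
    s=ctrl.snapshot(n); cv2.imwrite("pics/s3.png",cv2.resize(s["frame"][120:320,190:400],None,fx=2.9,fy=2.9,interpolation=cv2.INTER_CUBIC)[...,::-1]); np.savez("s3.npz",P=cloud(s),f=s["frame"])
E
```

```text
(no output)
```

View pics/s3.png

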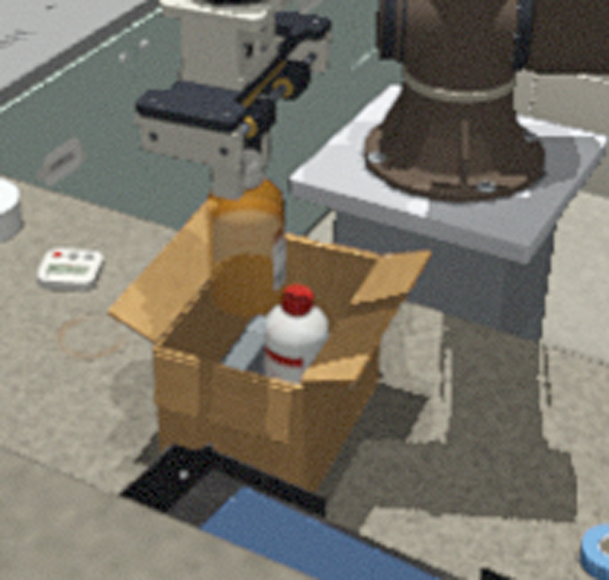

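The scene crop shows the amber bottle hanging upright from the gripper at about (245,240). The white bottle still stands in the carton at (295,335), and both flaps are wide open. Before handing in I'll check the height and tilt by numbers.

```bash
python3 - <<'E'
from h import *
d=np.load("s3.npz");P,f=d["P"],d["f"]
c=np.array([.626,.063]);k=(np.hypot(*(P[...,:2]-c).transpose(2,0,1))<.045)&(P[...,2]>.16)&(P[...,2]<.34)
q=P[k];print(len(q),np.percentile(q[:,2],[0,1,5,50,99]).round(3))
for a in (.19,.21,.23,.25,.27):
    w=q[abs(q[:,2]-a)<.008];print(a,len(w),w.mean(0).round(3) if len(w) else'')
print(ctrl.get_obs()["force"],ctrl.get_obs()["gripper_force"])
E
```

```text
1355 [0.191 0.194 0.201 0.268 0.333]
0.19 45 [0.647 0.077 0.195]
0.21 131 [0.648 0.076 0.21 ]
0.23 141 [0.647 0.076 0.23 ]
0.25 147 [0.648 0.076 0.25 ]
0.27 153 [0.648 0.076 0.27 ]
[-0.64355587 -0.37051697 -1.6745284 ] 29.02524425298907
```

Bottom at about 0.191 m, no tilt, grip 29 N, standing still.

```bash
python3 -c "
from plant import ctrl
print(ctrl.close_job())"
```

```text
the job is handed in; nothing more can be done
None
```

The job is handed in, with no verdict returned: both flaps are open well past upright, and the amber bottle is held still and upright over the carton, its bottom about 4 cm above the walls, with the white bottle still standing in its well.

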